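Draw out and hold the straw gauge stop

TASK

Lift the loose cover off the lock of the straw-length gauge and set it down on the bench, right way up. Push the lock button to free the spring-loaded stop arm, then draw the arm out by its finger pull until its pointer stands at the 250 line (the middle one of the three long scale lines) and finish while still holding it there, because its spring pulls it back in. Leave the bundle of straws, the parts bin and the screwdriver where they are.

Things in the scene. Friction and masses are not known exactly. Their poses are not given: they have to be found in the camera images.
- gauge: Straw-length gauge, fixed to the bench: aluminium base plate 350 x 150 x 8 mm. Origin: centre of its underside, on the bench; x = the way the stop arm extends. A grey sleeve (40 mm wide, top 42 mm above the bench) lies on the line y = +45 mm, x = -170 to +5 (mouth). Beside it, y = -50 to +22, the straw trough with an end fence 52 mm high, its face at x = -145, and a 24 mm guide rail.
- mark_250 (a point): The 250 line, the middle one of three long black lines on the white scale strip along the gauge's edge (y = -75 to -53 mm): 200, 250 and 300 mm from the fence, x = 55, 105, 155 mm of the gauge; short lines every 10 mm. Axes as the gauge's. The arm is set when pointer and line have the same gauge x: 73 mm out from the locked place.
- cover: Loose grey plastic cover, inverted channel 80 x 49 x 59 mm, 3 mm walls, about 120 g; stands on the base plate (8 mm above the bench) astride the sleeve, over the lock button, 1.5 mm play each side, x along the gauge's x. Origin: centre of its open underside. Lift straight up 60 mm to clear the button; it stands by itself on its two long walls.
- cover_knob (a point): Centre of the top of the cover's black round knob, 20 mm diameter, 28 mm high; the top is 87 mm above the cover's underside (95 mm above the bench at the start).
- lock_button (a joint): Travel of the lock button: 0 = up, arm locked; 0.007 m = fully down. Spring: 1.5 N to start, 5 N fully down. It frees the arm at about 0.005 m. The arm then springs out by itself some 10 to 20 mm and keeps the button about 0.0045 m down for as long as it is out, so the button need not be held.
- lock_top (a point): Centre of the top face of the round steel lock button (20 mm diameter) on the sleeve, at x = -35, y = +45 mm of the gauge, hidden by the cover; 60 mm above the bench when up, 12 mm above its 30 mm collar. Push straight down.
- stop_arm: Telescoping stop arm: a 26 x 20 mm steel bar sliding out of the sleeve along the gauge's x by up to 130 mm, with an upright end plate 8 mm thick, 50 mm high across the trough. Origin: plate's rear face, on the bar's line, at bench level (x = 32 mm of the gauge when locked). Freed, a spring of 80 N/m draws it back to about 30 mm out if let go; 4 N at the 250 line; friction about 0.5 N.
- stop_grip (a point): Middle of the arm's black finger pull, an upright tab on the end plate: 12 mm thick along the gauge's x, 30 mm wide, from 50 to 88 mm above the bench (this point: 70 mm). The sleeve's mouth is 27 mm behind the tab when locked.
- pointer (a point): Tip of the pointer on the end of the arm's end plate, over the scale, in line with the plate's rear face. It shows the set length.
- straw_bundle: Bystander: banded bundle of green and white paper straws, 197 mm long, 37 mm wide, 22 mm high, lying left of the gauge. Origin: centre of its underside.
- parts_bin: Bystander: blue open plastic bin with pins, 110 x 160 x 60 mm, left of the gauge, nearer the robot. Origin: centre of its underside.
- driver: Bystander: screwdriver with black handle, 200 mm long, lying right of the gauge. Origin: under its middle. Nearer the robot than the screwdriver, right of the gauge (about x 0.35 to 0.45, y -0.40 to -0.28 m), the bench is always free.
Not all that is in view belongs to the job. There is more than one size of the cover; the job needs the middle-sized.

How it is judged:
On the way, in this order (a step that is already met when the one before it is completed fails the run):
1. the cover has been lifted clear of the lock (z of cover in the frame of gauge above 0.05 m), for 0.1 s.
2. the cover stands right way up on the bench, let go and at rest (height (world z) of cover below 0.005 m and angle between cover's own z axis and vertical below 0.1 rad and linear speed of cover below 0.03 m/s and contact force between each of the arm, the fingers and cover below 0.1 N), for 0.2 s.
3. the lock button has been pushed and the stop arm has sprung free (value of joint lock_button above 0.003 m and x of stop_arm in the frame of gauge above 0.039 m), for 0.1 s.
At the end, for the whole second after the job is handed in: The gripper's fingers still hold the stop arm (over 1 N of contact) at rest with its pointer within 3 mm of the 250 line, while the cover stands right way up on the bench, let go (x of pointer in the frame of mark_250 between -0.003 and 0.003 m and linear speed of stop_arm below 0.01 m/s and contact force between the fingers and stop_arm above 1 N and height (world z) of cover below 0.005 m and angle between cover's own z axis and vertical below 0.1 rad and contact force between the fingers and cover below 0.1 N); the arm keeps its last pose, push and grip.
It fails at once if the cover is dropped or thrown (faster than 0.5 m/s with no finger on it) (linear speed of cover above 0.5 m/s and contact force between the fingers and cover below 0.05 N).
It fails at once if the stop arm is forced out past its lock with the button up (x of stop_arm in the frame of gauge above 0.037 m and value of joint lock_button below 0.002 m).
It fails at once if the bundle of straws is moved (over 20 mm) (distance of straw_bundle from where it was at the start of the episode above 0.02 m).
It fails at once if the parts bin is moved (over 20 mm) (distance of parts_bin from where it was at the start of the episode above 0.02 m).
It fails at once if the screwdriver is moved (over 20 mm) (distance of driver from where it was at the start of the episode above 0.02 m).
It also fails if it takes over 64 s, if anything falls off the work surface, if the arm or the gripper's body presses on something with over 40 N, if the wrist force passes 120 N, or if a joint passes its speed limit or range.

ROBOT

A 6-joint arm with a two-finger parallel gripper is mounted at the origin on the work surface. World frame = base frame: x ahead of the robot, y to its left, z up, the work surface at z = 0. Lengths are in m, angles in rad, forces in N, time in s.
With the tool pointing down it reaches from about 0.35 to 0.8 m from the base axis. Payload 7.3 kg.
Tool frame: the origin (TCP) lies between the finger pads; the fingertips stand 25 mm ahead of it and the grasp point (between the pads) lies 6 mm ahead of it (r.tip_extent is the distance from the TCP to the fingertips, in m); z points along the fingers, y is the line along which they close (so a half turn about z gives the same grasp; the last joint's range is limited). The gripper opens to 85 mm and grips with 20 to 120 N. Pads are 22 mm wide; open, the fingers measure 114 mm over their backs; the gripper's body (76 mm by 85 mm) begins 54 mm behind the grasp point. The pads swing forward as they close: fully open they stand 13 mm farther back than shut.
Start: joints at [1.077, 0.342, 1.524, -0, 1.275, -0.146], TCP at [0.179, 0.494, 0.233] pointing down, gripper open.
Joint ranges: [-2.53, 2.53], [-0.77, 2.02], [0.04, 2.7], [-1, 4.14], [0.28, 2.66], [-3.11, 3.11]. Speed limits (rad/s): [2.57, 2.57, 3.14, 3.14, 3.14, 3.14].

INTERFACE

Orientations are given as a unit quaternion [x, y, z, w].
In Python, from workcell import r, command_gripper, optics gives the robot as it stands. The module is installed in compiled form; this text tells all that it offers. Calls block until the motion is done:
- r.reach(position, orientation): joint-space move of the TCP to a pose.
- r.move_straight(position, orientation=None, speed=0.15, max_force=None): straight line of the TCP; orientation=None keeps the orientation; speed is the mean speed in m/s. With max_force (N) it stops when the force on the tool has changed by that much, and returns True; else False.
- r.movej(angles): joint-space move.
- command_gripper(opening, force=None): finger opening in m; force is the grip in N (None keeps the last); returns when the fingers have stopped.
- r.hold(seconds).
- r.solve_ik(position, orientation): joint angles nearest the present ones, or None.
- r.read_state(): the state.
- optics.get_image(name): name is "scene" or "side" or "wrist"; returns (picture, depth): 480x640x3 uint8, red, green, blue; 480x640 float32, m along the optical axis (not along the pixel's ray), 0 where there is no reading.
- optics.camera_model(name): a dict with "K" (3x3 intrinsics, pixels), "R" (3x3) and "t" (3): a world point X has camera coordinates R X + t; the wrist camera has in their place "tool_from_camera" (4x4, takes a point from camera to tool coordinates, whose origin is the TCP and whose axes are the flange's). Camera axes: x right, y down, z forward; pixel columns grow to the right and rows downward; lengths in m; the calibration is good to about 2 mm. The wrist camera is an equidistant fisheye: a pixel r from the principal point sees the ray r / f radians off the axis. A picture is of the moment at which its call begins: read the wrist's pose just before it. camera_model takes no time and is no camera call.
A pose or a line that the arm cannot do raises r.PlanningError and nothing moves.
- r.finish_job(): hands the job in; it is judged then, once.
The state is a dict: "time_s": time; "joint_positions": joint angles; "dq": joint speeds; "tau": joint torques, N m; "eef_pos": TCP position; "eef_rot": TCP orientation; "contact_force": force on the tool from outside, world axes, zero at the start; "torque": the same for the moment, N m; "grip_width": finger opening in m; "grip_force": force on a finger pad.
Only numpy, scipy, OpenCV 4.12 (cv2) and the standard library are available. Lean on these libraries where they do the work, as an engineer would, in place of code of your own. Each camera call takes 0.05 s, during which the arm holds its last target. There are 200 camera calls.

## Working session

There is one attempt and no reset: what is moved stays moved. The work goes in short steps, each a Python script; the robot and the scene stay as the last script left them, time stands still between calls to the robot, and variables do not carry over. Pictures are saved under pics/ and viewed, at most 10 in all, crops included, and the job is handed in when it is done.

```bash
mkdir -p pics
python3 - <<'E'
from workcell import r, optics
import cv2, numpy as np
for n in("scene","side"):
    p,d=optics.get_image(n); cv2.imwrite(f"pics/{n}0.png",p[:,:,::-1]); np.save(f"{n}0.npy",d)
    m=optics.camera_model(n); print(n,m['K'].tolist(),(-m['R'].T@m['t']).round(3),m['R'][2].round(3))
s=r.read_state(); print(s['time_s'],s['eef_rot'],r.tip_extent)
print(optics.camera_model("wrist"))
E
```

```text
scene [[458.17457893249536, 0.0, 318.4493987044835], [0.0, 458.17457893249536, 242.60279671716563], [0.0, 0.0, 1.0]] [ 1.073 -0.108  0.829] [-0.602  0.163 -0.782]
side [[547.8640014098141, 0.0, 320.7242552473705], [0.0, 547.8640014098141, 254.29139869159349], [0.0, 0.0, 1.0]] [ 0.372 -0.968  1.163] [ 0.101  0.675 -0.731]
0.1 [ 1.73029556e-01  9.84916404e-01 -6.31683871e-04 -2.23591073e-04] 0.025
{'K': array([[371.64829954,   0.        , 315.79241224],
       [  0.        , 371.64829954, 236.71874091],
       [  0.        ,   0.        ,   1.        ]]), 'tool_from_camera': array([[-4.09302576e-04, -9.44382692e-01, -3.28848239e-01,
         8.52992188e-02],
       [ 9.99999521e-01, -6.78958984e-04,  7.05172494e-04,
         1.17120278e-03],
       [-8.89227164e-04, -3.28847792e-01,  9.44382517e-01,
        -1.41674064e-01],
       [ 0.00000000e+00,  0.00000000e+00,  0.00000000e+00,
         1.00000000e+00]])}
```

View pics/scene0.png

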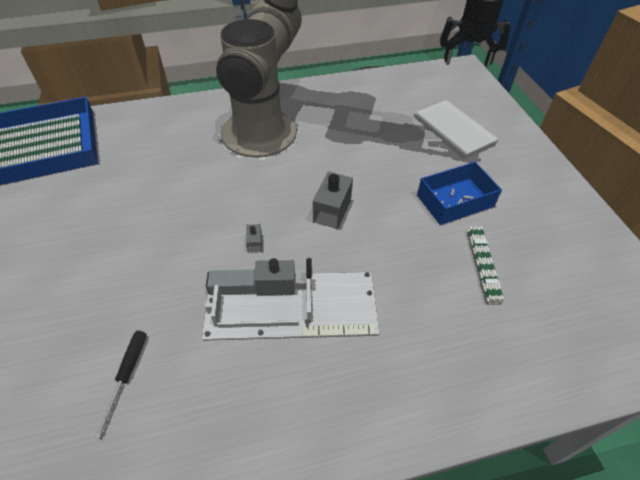

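View pics/side0.png

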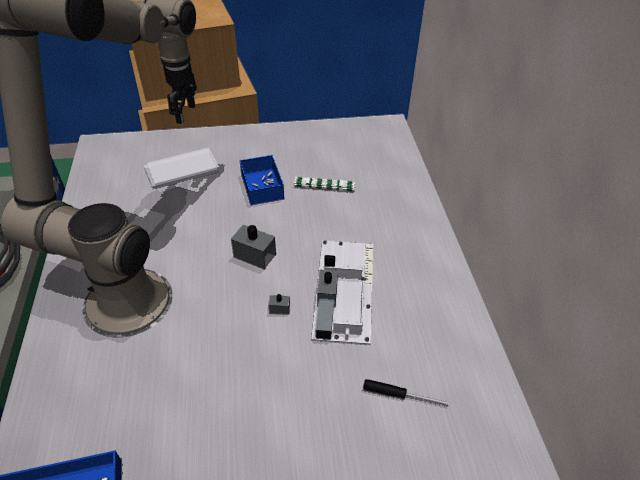

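Candidates for the cover by its knob, in scene pixels:
- Large loose cover at (334,183).
- Small loose cover at (253,230).
- Cover astride the gauge sleeve at (274,266).

The third is middle-sized and sits over the lock, so I choose it. In the side view it is at (327,277), and the finger pull is at (309,268) in scene and (330,261) in side. I'll check it in a close crop and measure.

```bash
cat > h.py <<'E'
import numpy as np, cv2
from workcell import r, optics, command_gripper
from scipy.spatial.transform import Rotation as Ro
def ray(n,uv):
    m=optics.camera_model(n); K,R,t=m['K'],m['R'],np.array(m['t'])
    d=R.T@np.linalg.inv(K)@np.array([uv[0],uv[1],1.]); return -R.T@t,d
def onplane(n,uv,z):
    c,d=ray(n,uv); return c+d*(z-c[2])/d[2]
def two(a,b):
    (c1,d1),(c2,d2)=ray("scene",a),ray("side",b)
    s=np.linalg.lstsq(np.c_[d1,-d2],c2-c1,rcond=None)[0]
    p,q=c1+s[0]*d1,c2+s[1]*d2; return (p+q)/2,np.linalg.norm(p-q)
def blobs(img,mask,box,amin=15):
    x0,y0,x1,y1=box; m=np.zeros(mask.shape,np.uint8); m[y0:y1,x0:x1]=mask[y0:y1,x0:x1]
    n,l,s,c=cv2.connectedComponentsWithStats(m)
    return [(c[i].round(1),s[i].tolist()) for i in range(1,n) if s[i][4]>=amin]
E
python3 - <<'E'
from h import *
for n,box in(("scene",(195,215,390,345)),("side",(260,235,380,350))):
    im=cv2.imread(f"pics/{n}0.png"); m=(im.max(2)<45).astype(np.uint8)
    for b in blobs(im,m,box,6): print(n,*b)
    w=(im.min(2)>150).astype(np.uint8)
a=cv2.imread("pics/scene0.png")[215:345,195:390]; b=cv2.imread("pics/side0.png")[230:350,265:385]
cv2.imwrite("pics/crop0.png",np.hstack([cv2.resize(a,(480,480*130//195),interpolation=2),cv2.resize(b,(320,320),interpolation=2)]))
E
```

```text
scene [308.6 273. ] [307, 268, 4, 10, 29]
side [267.6 252. ] [260, 237, 16, 32, 167]
side [329.4 260.3] [325, 255, 10, 11, 103]
side [327.5 277.5] [324, 272, 8, 12, 81]
side [326.3 295.8] [318, 293, 18, 8, 58]
side [278.8 297.7] [277, 294, 5, 8, 32]
side [278.9 309.1] [269, 305, 20, 9, 97]
side [323.1 334.1] [316, 330, 15, 9, 116]
```

View pics/crop0.png

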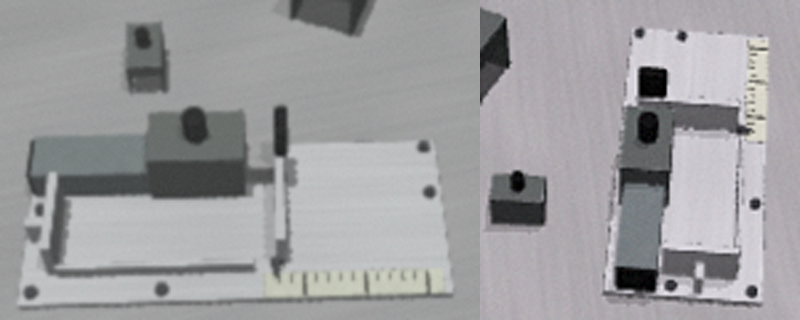

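The crop confirms it: the middle-sized cover with a black knob sits astride the sleeve, with the scale strip and finger pull visible. Next I get the gauge's rough pose from the plate corners, then take a wrist view from above.

```bash
cat >> h.py <<'E'
def wrist_plane(uv,z,T):
    m=optics.camera_model("wrist"); K=m['K']; M=T@m['tool_from_camera']
    q=(np.array(uv,float)-K[:2,2])/K[0,0]; th=np.hypot(*q)
    d=np.r_[q/max(th,1e-9)*np.sin(th),np.cos(th)]; d=M[:3,:3]@d; c=M[:3,3]
    return c+d*(z-c[2])/d[2]
def toolT():
    s=r.read_state(); T=np.eye(4); T[:3,:3]=Ro.from_quat(s['eef_rot']).as_matrix(); T[:3,3]=s['eef_pos']; return T
def down(yaw):  # tool x axis at yaw in world, z down
    c,s=np.cos(yaw),np.sin(yaw)
    return Ro.from_matrix(np.array([[c,s,0],[s,-c,0],[0,0,-1]])).as_quat()
E
python3 - <<'E'
from h import *
S=lambda u,v:(195+u*195/480,215+v*195/480); D=lambda u,v:(265+(u-480)*.375,230+v*.375)
for nm,n,uv,z in [("A -x-y","scene",S(18,305),.008),("B +x-y","scene",S(452,293),.008),("C +x+y","scene",S(437,143),.008),
  ("A","side",D(765,303),.008),("B","side",D(768,35),.008),("C","side",D(630,28),.008),("D","side",D(605,293),.008),
  ("knobtop","scene",S(191,110),.095),("knobtop","side",D(648,115),.095),("m250","scene",S(366,292),.008)]:
    print(nm,n,onplane(n,uv,z).round(4))
print(two(S(191,110),D(648,115)))
g=two(S(280,110),D(652,72)); print(g)
# camera view pose
for yaw in (0,np.pi,np.pi/2,-np.pi/2):
    for p in ([.45,-.02,.36],[.5,-.02,.4]):
        print(yaw,p,r.solve_ik(p,down(yaw)))
E
```

```text
A -x-y scene [ 0.6188 -0.2174  0.008 ]
B +x-y scene [0.6937 0.1212 0.008 ]
C +x+y scene [0.5515 0.1566 0.008 ]
A side [ 0.6179 -0.2215  0.008 ]
B side [0.6907 0.1232 0.008 ]
C side [0.5409 0.1526 0.008 ]
D side [ 0.4701 -0.1915  0.008 ]
knobtop scene [ 0.5274 -0.0539  0.095 ]
knobtop side [ 0.5296 -0.0509  0.095 ]
m250 scene [0.6759 0.0543 0.008 ]
(array([ 0.52931097, -0.05385907,  0.09797418]), np.float64(0.0007389687548975853))
(array([0.54164398, 0.01514136, 0.08691266]), np.float64(0.005423773834241584))
0 [0.45, -0.02, 0.36] [-2.14849486e-01  1.29045122e-01  1.45834169e+00 -4.44089210e-16
  1.55420584e+00  1.35594684e+00]
0 [0.5, -0.02, 0.4] [-1.93256071e-01  2.23348388e-01  1.23713287e+00 -4.44089210e-16
  1.68111139e+00  1.37754026e+00]
3.141592653589793 [0.45, -0.02, 0.36] [-2.14849486e-01  1.29045122e-01  1.45834169e+00 -4.44089210e-16
  1.55420584e+00 -1.78564581e+00]
3.141592653589793 [0.5, -0.02, 0.4] [-1.93256071e-01  2.23348388e-01  1.23713287e+00 -4.44089210e-16
  1.68111139e+00 -1.76405240e+00]
1.5707963267948966 [0.45, -0.02, 0.36] [-2.14849486e-01  1.29045122e-01  1.45834169e+00 -4.44089210e-16
  1.55420584e+00 -2.14849486e-01]
1.5707963267948966 [0.5, -0.02, 0.4] [-1.93256071e-01  2.23348388e-01  1.23713287e+00 -4.44089210e-16
  1.68111139e+00 -1.93256071e-01]
-1.5707963267948966 [0.45, -0.02, 0.36] [-2.14849486e-01  1.29045122e-01  1.45834169e+00 -4.44089210e-16
  1.55420584e+00  2.92674317e+00]
-1.5707963267948966 [0.5, -0.02, 0.4] [-1.93256071e-01  2.23348388e-01  1.23713287e+00 -4.44089210e-16
  1.68111139e+00  2.94833658e+00]
```

Both views agree: the gauge origin is about (0.582,-0.031) with yaw about 77.7°. The plate comes out at 347 x 149 mm and the knob lies where the description puts it. Next is a wrist view from above.

Run:
```python
from h import *
yaw=np.radians(77.7-90)
s=r.read_state()['eef_pos']; 
r.reach([.58,-.03,.33],down(yaw)); r.hold(.3)
T=toolT(); np.save("T1.npy",T)
p,d=optics.get_image("wrist"); cv2.imwrite("pics/w1.png",p[:,:,::-1]); np.save("w1.npy",d); print(r.read_state()['time_s'],T[:3,3])
```

```text
2.825 [ 0.57997756 -0.02959491  0.32999792]
```

View pics/w1.png

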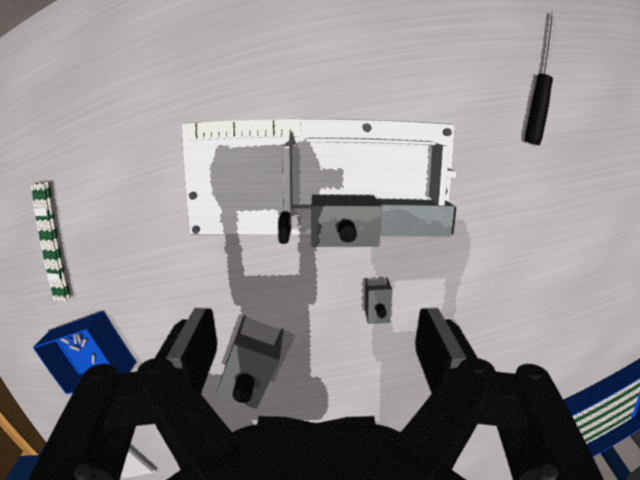

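The wrist view shows plate corners at about (183,124), (453,122), (189,234) and (455,235). The scale lines are at (196,130), (234,129) and (274,128), the knob at (346,231) and the finger pull at (285,227).

Run:
```python
from h import *
T=np.load("T1.npy"); im=cv2.imread("pics/w1.png"); d=np.load("w1.npy")
for b in blobs(im,(im.max(2)<40).astype(np.uint8),(270,200,390,255),30): print(*b)
P={}
for nm,uv,z in [("B",(183,124),.008),("A",(453,122),.008),("C",(189,234),.008),("D",(455,235),.008),
 ("300",(196,130),.008),("250",(234,129),.008),("200",(274,128),.008),("knob",(347,233),.095),("tab",(284.5,235),.088)]:
    P[nm]=wrist_plane(uv,z,T); print(nm,P[nm].round(4))
src=np.array([P[k][:2] for k in "ABCD"]); g=np.array([[-.175,-.075],[.175,-.075],[.175,.075],[-.175,.075]])
A=src-src.mean(0); H=g.T@A; y=np.arctan2(H[0,1]-H[1,0],H[0,0]+H[1,1]); print("yaw",np.degrees(y),"c",src.mean(0))
R=np.array([[np.cos(y),-np.sin(y)],[np.sin(y),np.cos(y)]])
for k in P: print(k,((P[k][:2]-src.mean(0))@R*1e3).round(1))
```

```text
[344.9 202. ] [313, 200, 67, 5, 230]
[284.  226.8] [279, 212, 11, 31, 293]
[346.5 230.4] [337, 220, 19, 22, 316]
B [0.6909 0.1221 0.008 ]
A [ 0.6203 -0.2169  0.008 ]
C [0.5461 0.1575 0.008 ]
D [ 0.4669 -0.2004  0.008 ]
300 [0.6785 0.1069 0.008 ]
250 [0.6665 0.058  0.008 ]
200 [0.6553 0.0086 0.008 ]
knob [ 0.5319 -0.0518  0.095 ]
tab [0.5418 0.0154 0.088 ]
yaw 78.20993731434275 c [ 0.58104403 -0.03443216]
B [175.7 -75.6]
A [-170.6  -75.7]
C [180.7  73.4]
D [-185.8   77.8]
300 [158.2 -66.5]
250 [107.9 -64.7]
200 [ 57.3 -63.9]
knob [-27.   44.5]
tab [40.7 48.6]
```

The scale lines fix the gauge frame at origin (0.5808,-0.0305) and yaw 77.5°. That predicts the knob at (0.529,-0.055) against a measured (0.530,-0.053), and the tab at (0.545,0.016) against (0.542,0.015). I'll grasp and lift now.

```bash
cat >> h.py <<'E'
O=np.array([.5808,-.0305]); Y=np.radians(77.5); X_=np.array([np.cos(Y),np.sin(Y)]); Y_=np.array([-np.sin(Y),np.cos(Y)])
Q=down(Y-np.pi/2)
def gw(x,y,z): return np.r_[O+x*X_+y*Y_,z]
E
python3 - <<'E'
from h import *
k=[.5298,-.0538]
command_gripper(.05,30)
r.reach(k+[.16],Q)
print(r.move_straight(k+[.097],speed=.1,max_force=8))
command_gripper(0,30)
s=r.read_state(); print(s['grip_width'],s['grip_force'],s['eef_pos'],s['time_s'])
print(r.move_straight(k+[.13],speed=.05)); s=r.read_state(); print(s['grip_width'],s['contact_force'])
r.move_straight(k+[.26],speed=.12)
s=r.read_state(); print(s['grip_width'],s['grip_force'],s['contact_force'],s['time_s'])
p,d=optics.get_image("side"); cv2.imwrite("pics/side2.png",cv2.resize(p[180:360,240:420,::-1],(540,540)))
E
```

```text
False
4.983093993318871e-05 0.0 [ 0.52981583 -0.05381846  0.09707426] 5.3333
False
0.00016543665671362064 [-0.01454819  0.27811703 -0.25194541]
9.010046062613639e-05 0.0 [ 0.35933805 -0.39128056  0.74114739] 7.375
```

View pics/side2.png

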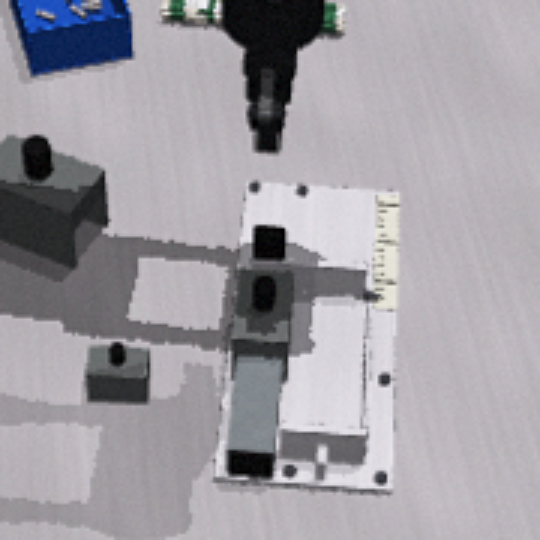

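The gripper closed on nothing and the cover hasn't moved. I'll project the fingertip into the views to find out why.

Run:
```python
from h import *
s=r.read_state(); e=np.array(s['eef_pos']); print(e, s['eef_rot'])
outs=[]
for n in("scene","side"):
    p,d=optics.get_image(n); m=optics.camera_model(n); im=p[:,:,::-1].copy()
    def pr(X): c=m['R']@X+m['t']; q=m['K']@c; return q[:2]/q[2]
    a=pr(e+[0,0,-.025]); k=pr(np.array([.5298,-.0538,.095])); print(n,a,k)
    for q,c in((a,(0,0,255)),(k,(0,255,0))): cv2.circle(im,tuple(int(v) for v in q.round()),1,c,-1)
    x,y=int(k[0]),int(k[1]); outs.append(cv2.resize(im[y-75:y+45,x-60:x+60],(400,400)))
cv2.imwrite("pics/tip.png",np.hstack(outs))
```

```text
[ 0.52940672 -0.05372231  0.25912921] [ 9.94053233e-01 -1.08891731e-01 -8.64753383e-04 -1.16619441e-04]
scene [267.40051824 213.23693415] [272.86735656 260.60315019]
side [329.40735901 235.85817219] [328.25262176 273.95497651]
```

View pics/tip.png

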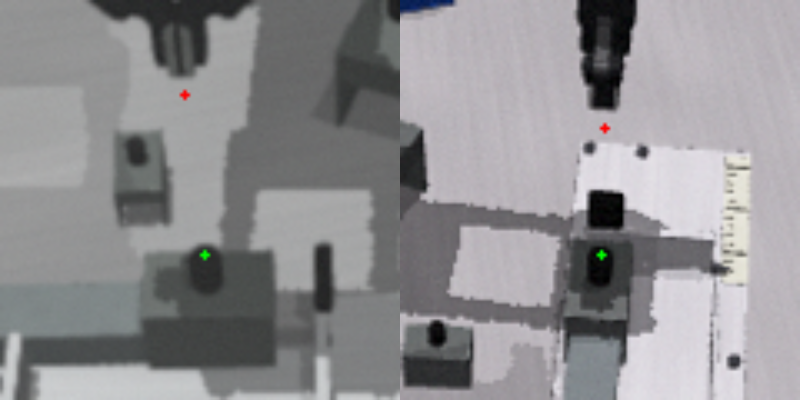

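Laterally the tips are right, but they appear about 20 mm higher than the stated 25 mm ahead of the TCP. I'll measure their height from depth.

Run:
```python
from h import *
e=np.array(r.read_state()['eef_pos'])
for n in("scene","side"):
    p,d=optics.get_image(n); m=optics.camera_model(n); K=m['K']
    v,u=np.mgrid[:480,:640]; c=np.stack([(u-K[0,2])/K[0,0]*d,(v-K[1,2])/K[1,1]*d,d],-1)
    W=(c-m['t'])@m['R']
    sel=(d>0)&(np.hypot(W[...,0]-e[0],W[...,1]-e[1])<.05)&(W[...,2]>.13)
    z=np.sort(W[sel][:,2]); print(n,sel.sum(),z[:8].round(4)); lo=W[sel&(W[...,2]<z[0]+.012)]; print(lo.mean(0).round(4),lo.min(0).round(3),lo.max(0).round(3))
    k=(np.hypot(W[...,0]-.5298,W[...,1]+.0538)<.015)&(W[...,2]<.13)&(d>0); print("knob max z",np.percentile(W[k][:,2],[80,95,99]).round(4))
print(e, r.read_state()['joint_positions'])
```

```text
scene 11267 [0.2595 0.2603 0.2607 0.2616 0.2619 0.262  0.262  0.2625]
[ 0.5382 -0.0545  0.2666] [ 0.525 -0.068  0.259] [ 0.543 -0.039  0.271]
knob max z [0.0932 0.0948 0.0956]
side 3068 [0.2596 0.262  0.2622 0.2637 0.2638 0.2649 0.2658 0.2665]
[ 0.5257 -0.0634  0.2673] [ 0.515 -0.068  0.26 ] [ 0.536 -0.057  0.271]
knob max z [0.0942 0.0976 0.0983]
[ 0.52950921 -0.05372702  0.25929113] [-2.45118338e-01  3.36575848e-01  1.45664262e+00 -5.23815163e-05
  1.34937076e+00  1.54378278e+00]
```

In both views the tips sit at TCP height, about 25 mm short of the stated extent, while the knob height and wrist scale check out. So I take the effective tip offset as 0 and retry lower under a force guard.

Run:
```python
from h import *
k=[.5298,-.0538]
command_gripper(.05,30)
r.move_straight(k+[.11],speed=.15)
print(r.move_straight(k+[.075],speed=.04,max_force=5))
command_gripper(0,30)
s=r.read_state(); print(s['grip_width'],s['grip_force'],s['eef_pos'],s['time_s'])
if s['grip_width']>.015:
    z=s['eef_pos'][2]; open("zg","w").write(str(z))
    r.move_straight(k+[z+.02],speed=.04); r.move_straight(k+[.2],speed=.1)
    s=r.read_state(); print(s['grip_width'],s['grip_force'],s['contact_force'],s['time_s'])
    p,d=optics.get_image("side"); cv2.imwrite("pics/side3.png",cv2.resize(p[180:360,240:420,::-1],(540,540)))
```

```text
False
0.01874549334102894 29.269976913928986 [ 0.52996234 -0.05379771  0.07536505] 10.7083
0.018881241136066075 29.310517609119415 [ 0.24899015 -0.82886608 -1.07532401] 12.5667
```

The cover is held (width 18.9 mm, about 1.1 N weight). Carrying it to the free bench area.

Run:
```python
from h import *
z=float(open("zg").read()); b=[.40,-.34]
r.move_straight(b+[.2],speed=.15)
r.move_straight(b+[z-.003],speed=.1)
print(r.move_straight(b+[z-.012],speed=.015,max_force=3))
s=r.read_state(); print(z,s['eef_pos'],s['grip_width'],s['contact_force'],s['time_s'])
```

```text
True
0.0753650536212036 [ 0.4001184  -0.34013904  0.06732605] 0.01847215972409219 [-0.42697513 -0.13969753  3.95669375] 16.7083
```

Contact came at exactly z-8 mm, so the cover is on the bench. I release, retreat and look.

Run:
```python
from h import *
command_gripper(.05)
r.move_straight([.40,-.34,.17],speed=.1)
s=r.read_state(); print(s['grip_width'],s['contact_force'],s['time_s'])
command_gripper(0,30)
r.move_straight(gw(-.16,.045,.17),speed=.2); r.hold(.2)
out=[]
p,d=optics.get_image("side"); T=toolT(); q,_=optics.get_image("wrist"); np.save("T4.npy",T); cv2.imwrite("w4.png",q[:,:,::-1])
c=p[240:400,230:390,::-1]; out=[cv2.resize(c,(400,400)),cv2.resize(q[40:360,160:480,::-1],(400,400))]
cv2.imwrite("pics/p4.png",np.hstack(out)); print(r.read_state()['time_s'])
```

```text
0.050475892118115775 [-0.73255719 -0.01055892 -0.49424195] 18.3
20.2417
```

View pics/p4.png

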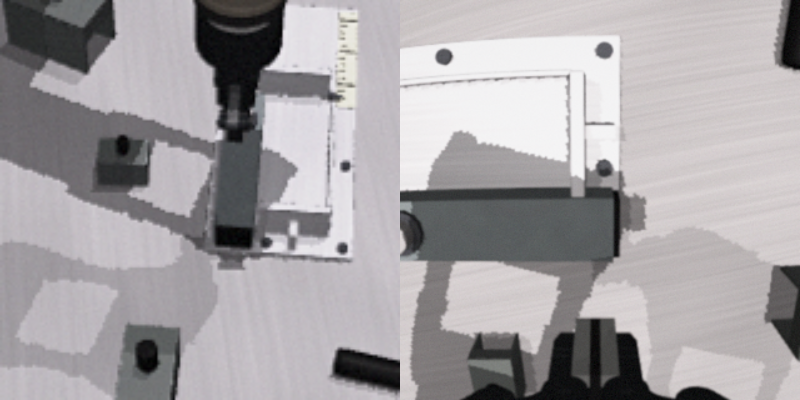

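The cover stands upright at side (290,382) and the button is exposed (wrist edge, about (165,228)). Its expected place is where the knob was, so I push straight down there.

Run:
```python
from h import *
k=[.5296,-.0543]
r.move_straight(k+[.17],speed=.2); r.move_straight(k+[.072],speed=.12)
print(r.move_straight(k+[.047],speed=.02,max_force=10))
s=r.read_state(); print(s['eef_pos'],s['contact_force'],s['time_s'])
r.hold(.2); r.move_straight(k+[.17],speed=.12)
command_gripper(.06,40)
r.move_straight(gw(-.08,.045,.24),speed=.2); r.hold(.2)
T=toolT(); np.save("T5.npy",T); q,_=optics.get_image("wrist"); cv2.imwrite("w5.png",q[:,:,::-1])
p,d=optics.get_image("scene"); 
cv2.imwrite("pics/p5.png",np.hstack([cv2.resize(p[215:345,195:390,::-1],(400,267)),cv2.resize(q[40:307,100:500,::-1],(400,267))])); print(r.read_state()['time_s'])
```

```text
True
[ 0.52965031 -0.05427514  0.05444275] [-1.8767288   0.05685466  7.17847865] 22.8583
25.6417
```

View pics/p5.png

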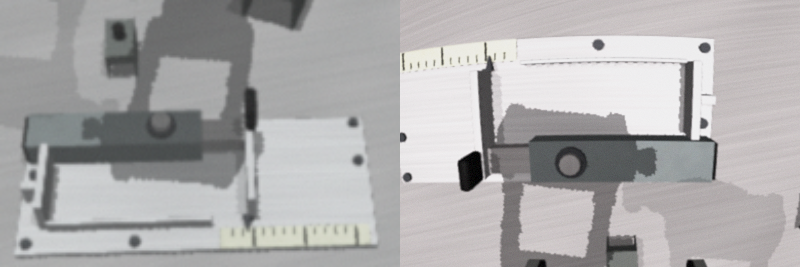

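The arm has sprung free: in the scene crop the pointer is at x≈247 against the 200 line at 254, which is about 16 mm out. I grasp the tab at gauge x≈54 and draw it out.

Run:
```python
from h import *
r.move_straight(gw(.054,.046,.16),speed=.2)
print(r.move_straight(gw(.054,.046,.062),speed=.08,max_force=5))
command_gripper(0,50)
s=r.read_state(); print(s['grip_width'],s['grip_force'],s['eef_pos'],s['contact_force'],s['time_s'])
if s['grip_width']>.008:
    r.move_straight(gw(.111,.046,.062),speed=.05); r.hold(.3)
    s=r.read_state(); print(s['grip_width'],s['grip_force'],s['eef_pos'],s['contact_force'],s['time_s'])
    T=toolT(); np.save("T6.npy",T); q,_=optics.get_image("wrist"); cv2.imwrite("w6.png",q[:,:,::-1])
    p,d=optics.get_image("scene"); cv2.imwrite("scene6.png",p[:,:,::-1])
    p2,d=optics.get_image("side"); cv2.imwrite("side6.png",p2[:,:,::-1])
    a=cv2.resize(p[280:350,290:390,::-1],(400,280),interpolation=2); b=cv2.resize(p2[230:300,320:390,::-1],(400,400),interpolation=2)
    o=np.zeros((600,800,3),np.uint8); o[:280,:400]=a; o[:400,400:]=b; o[300:600,:400]=cv2.resize(q[:,:,::-1],(400,300)); cv2.imwrite("pics/p6.png",o)
```

```text
False
0.011209889943659157 49.8074609041214 [0.54768154 0.03219938 0.06232445] [-0.8761889  -0.1939736   2.94449968] 28.4417
0.011396313709270075 50.331255197525024 [0.55978201 0.08716845 0.06228585] [-2.86316654 -3.92807332  5.13059517] 30.0333
```

View pics/p6.png

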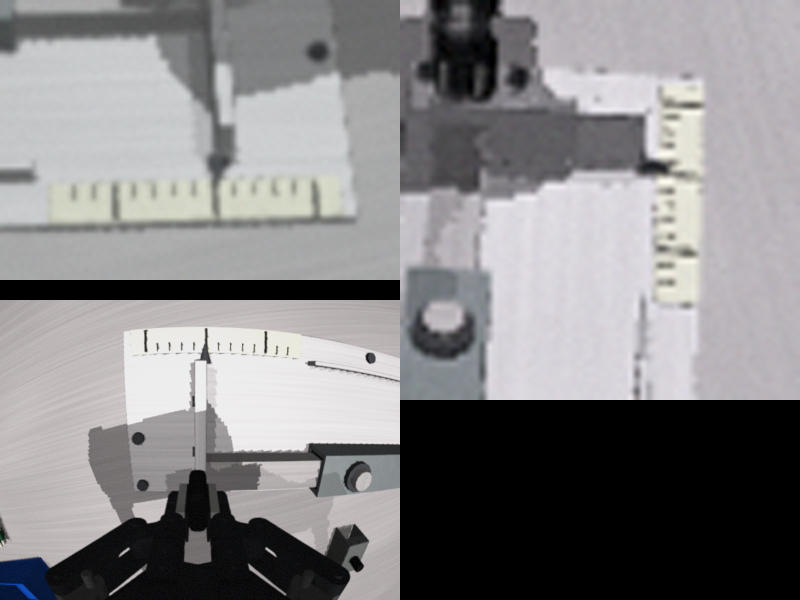

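The pointer is on or very near the 250 line: wrist inset (206,345) against the line at (206,333), scene crop (218,165) against (217,200). I'll quantify it in the full-resolution wrist image.

Run:
```python
from h import *
im=cv2.imread("w6.png"); g=cv2.cvtColor(im,6).astype(float); T=np.load("T6.npy")
for v in range(48,90,3):
    row=g[v,200:480]; dk=np.where(row<100)[0]+200
    print(v,[ (round(np.mean(s),1),len(s)) for s in np.split(dk,np.where(np.diff(dk)>2)[0]+1) if len(s)])
def gx(u,v,z): p=wrist_plane((u,v),z,T)[:2]-O; return (np.array([p@X_,p@Y_])*1e3).round(1)
import sys
C=T@optics.camera_model("wrist")['tool_from_camera']; print("cam gx",(C[:2,3]-O)@X_, C[2,3])
cv2.imwrite("pics/p7.png",cv2.resize(im[40:120,250:400],(750,400),interpolation=2))
```

```text
48 [(np.float64(233.0), 1), (np.float64(329.5), 2)]
51 [(np.float64(232.0), 3), (np.float64(329.5), 2), (np.float64(425.0), 3)]
54 [(np.float64(232.0), 3), (np.float64(330.0), 3), (np.float64(425.0), 3)]
57 [(np.float64(232.5), 2), (np.float64(330.0), 3), (np.float64(425.0), 3)]
60 [(np.float64(233.0), 3), (np.float64(329.5), 2), (np.float64(425.0), 3)]
63 [(np.float64(233.0), 3), (np.float64(329.0), 3), (np.float64(425.0), 3)]
66 [(np.float64(232.5), 2), (np.float64(329.5), 2), (np.float64(425.0), 3)]
69 [(np.float64(232.0), 3), (np.float64(270.5), 2), (np.float64(310.0), 1), (np.float64(329.5), 2), (np.float64(349.0), 1), (np.float64(425.0), 3)]
72 [(np.float64(232.5), 2), (np.float64(251.5), 2), (np.float64(271.0), 1), (np.float64(290.0), 1), (np.float64(310.0), 1), (np.float64(329.0), 5), (np.float64(388.0), 1), (np.float64(407.0), 1), (np.float64(425.0), 3)]
75 [(np.float64(232.5), 2), (np.float64(252.0), 1), (np.float64(328.5), 6), (np.float64(425.0), 3), (np.float64(443.0), 1)]
78 [(np.float64(233.0), 3), (np.float64(252.0), 1), (np.float64(310.0), 1), (np.float64(328.0), 7), (np.float64(425.0), 3), (np.float64(460.0), 1)]
81 [(np.float64(233.0), 3), (np.float64(327.5), 8), (np.float64(424.0), 3), (np.float64(443.0), 1), (np.float64(460.0), 1)]
84 [(np.float64(327.5), 10), (np.float64(424.5), 2), (np.float64(442.0), 1)]
87 [(np.float64(327.5), 12)]
cam gx 0.11160635136745814 0.20380841919728984
```

View pics/p7.png

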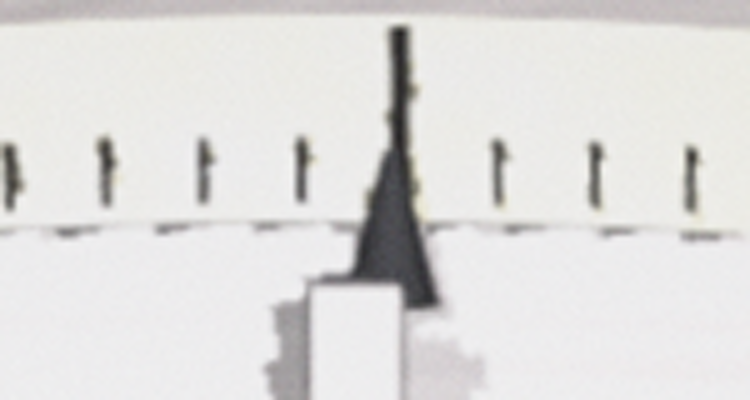

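The pointer tip at column 329.3 against the 250 line at 329.5 (1.93 px/mm) puts it within 0.5 mm, parallax included. The hold is firm at 50 N, so I hand in.

```bash
python3 -c "
from workcell import r
print(r.finish_job(), r.read_state()['time_s'])"
```

```text
the job is handed in; nothing more can be done
the job is handed in; nothing more can be done
```

Job handed in: the cover stands right way up on the bench, the lock is released, and the stop arm is held at the 250 line (pointer within about 0.5 mm by the wrist camera); the first grasp of the cover closed empty, because the fingertips reach about 25 mm less than stated, and the second held.

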